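Half-plate light exposure on a spring-shuttered exposure box

ROBOT

A 6-joint arm with a two-finger parallel gripper is mounted at the origin on the work surface. World frame = base frame: x ahead of the robot, y to its left, z up, the work surface at z = 0. Lengths are in m, angles in rad, forces in N, time in s.
With the tool pointing down it reaches from about 0.3 to 0.775 m from the base axis. Payload 14.6 kg.
Tool frame: the origin (TCP) lies at the very end of the fingers, on their centre line; the grasp point (between the pads) lies 19 mm behind it (ctrl.hold_point_z is the distance from the TCP to the grasp point, in m); x points along the fingers, y is the direction in which the jaws open and shut, and the axes are right-handed (so a half turn about x gives the same grasp; the last joint's range is limited). The gripper opens to 94 mm and grips with 3 to 60 N. Pads are 16 mm wide; open, the fingers measure 119 mm over their backs; the gripper's body (75 mm by 177 mm) begins 78 mm behind the grasp point.
Start: joints at [-1.389, 0.3, 1.521, -0, 1.321, -0.067], TCP at [0.135, -0.533, 0.205] pointing down, gripper open.
Joint ranges: [-3.03, 3.03], [-0.79, 2.21], [0.23, 2.52], [-1.04, 4.18], [0, 3.07], [-2.55, 2.55]. Speed limits (rad/s): [2.22, 2.22, 2.57, 3.14, 3.14, 3.14].

INTERFACE

Orientations are given as [roll, pitch, yaw] about the fixed x, y, z axes, in that order (R = Rz(yaw) Ry(pitch) Rx(roll)).
In Python, from station import get_obs, camera, ticket, ctrl gives the robot as it stands.
- The arm moves only by the tool step_arm, never from a script. Its argument "motion" is a list that holds one entry, the list of rows, each a list of 6 numbers: the shift along the tool's x, y, z in m, then the turn, a rotation vector about the tool's x, y, z in degrees. A call has 1 to 12 rows; each row shifts and turns the commanded pose from where the row before left it, along the tool's axes as they then stand; what a row does not reach is not made up. A row lasts 1/8 s, in which the tool goes at most 62.5 mm and 10.7 degrees, less where a joint would pass 70% of its speed; a pose out of reach is approached as far as the arm can. A call is refused whole if a number of a shift passes 0.0625 or a number of a turn 10.7, either way. A call with a gripper value outside its range is refused whole. "fingers" is the finger opening in m, from 0 to 0.094, set as the call begins (left out, the last holds). The fingers move at their own pace and stop on an object; "squeeze" is the grip in N (left out, the last holds). Time passes only in rows, so rows that do not move let the fingers close. It gives the time, the measured TCP pose, the force and the opening at its end, in the units of the state.
- get_obs(): the state, without advancing time (a new reading comes with each control period).
- camera(name): name is "side" or "top" or "wrist"; returns a dict with "pixels" (400x640x3 uint8, red, green, blue), "fx", "fy", "cx", "cy" (pixels), "k1" (the pictures are not rectified: a ray, as slopes to the right and down, at radius r is drawn at 1 + k1 r^2 times it, then the intrinsics apply), "extrinsics" (4x4, takes a point from world to camera coordinates); the wrist camera has in their place "T_tool_cam" (4x4, takes a point from camera to tool coordinates, whose origin is the TCP and whose axes are the tool frame's). Camera axes: x right, y up, looking along -z (the intrinsics and any distortion apply to the point x, -y, -z); pixel columns grow to the right and rows downward; lengths in m; the calibration is good to about 2 mm. A picture is of the moment at which its call begins: read the wrist's pose just before it. There is no depth.
- ticket.hand_in(): hands the job in, once; it reports no verdict.
The state is a dict: "time_s": time; "qpos": joint angles; "joint_vel": joint speeds; "tau": joint torques, N m; "ee_pos": TCP position; "eef_rot": TCP orientation; "force": force on the tool from outside, world axes, zero at the start; "moment": the same for the moment, N m; "grip_width": finger opening in m.
Only numpy, scipy, OpenCV 4.12 (cv2) and the standard library are available. Lean on these libraries where they do the work, as an engineer would, in place of code of your own. Each camera call takes 0.05 s, during which the arm holds its last target.

TASK

Expose one half of the culture dish: set the small lidded dish down gently, flat inside the round seat over the light window of the exposure box, and let go of it while the shutter is still closed. Then slide the box's spring-return shutter open by its knob to the half mark, not past it so that the far half of the dish stays dark, and keep holding it there: finish while holding, because the shutter springs shut when it is let go, and leave the vial and the two racks where they stand.

Things in the scene. Friction and masses are not known exactly. Their poses are not given: they have to be found in the camera images.
- lightbox: The exposure box, fixed to the bench: a grey sheet-metal case with an aluminium deck, 204 (x) x 224 (y) x 60 mm high; origin at the centre of its underside, z up. In its own axes the front faces -x, the window is centred at x = +20 mm, y = 0, and a slot for the shutter knob runs along y at x = -55 mm, in front of the window. Flush keys and a display lie on the deck near y = -85 mm. It stands at a different place and yaw each time
- seat (a point): Point on the deck (60 mm above the bench) at the centre of the round seat and window. The seat is a black ring standing 4 mm above the deck, 68 mm inside and 76 mm outside diameter; the lit round window inside it, 52 mm across, lies just below the deck. The dish rests on the deck inside the ring
- dish_mid (a point): Centre (8 mm above its underside) of the lidded clear plastic culture dish with a dark brown agar layer, round, 60 mm diameter, 16 mm high, 20 to 40 g, standing loose on the bench to the left or right of the box. Take it across its diameter from above
- shutter (a joint): Opening of the shutter in metres: 0 closed, 0.028 half open, 0.056 fully open. It slides along the box's own +y axis (to the left as seen from the robot) with its knob. The spring resists with about 3 N at 0, 6.4 N at half and 9.7 N when fully open (120 N/m), plus slight friction, and shuts it when let go
- knob (a point): Centre of the shutter's black round knurled knob, 18 mm diameter, from 4 to 24.5 mm above the deck, with a white index line on top; this point is 14 mm above the deck and moves with the shutter. Closed, it is at y = -28 mm in the box's axes (x = -55 mm); at half travel it stands at y = 0, in line with the centre of the window and with the longest of the five engraved lines on the deck in front of the slot. Nothing stands within 28 mm of it
- vial_mid (a point): Bystander: centre (29 mm up) of a glass vial with a white cap, 25 mm diameter, 57 mm high, standing loose on the side of the box where the dish is not
- wide_rack: Bystander: tube rack 120 x 84 x 28 mm with rows of holes and a few small tubes, loose on the bench farther out on the right; origin at the centre of its underside
- closed_rack: Bystander: closed rack box 125 x 85 x 26 mm, loose on the bench farther out on the left; origin at the centre of its underside
Mind the look-alikes: they are no part of the job. Of the things that look like the part that bears dish_mid, the middle-sized one is meant.

How it is judged:
On the way:
1. the dish lies flat inside the seat, let go, with the shutter still closed (horizontal distance between dish_mid and seat below 0.006 m and z of dish_mid in the frame of seat below 0.0105 m and angle between dish_mid's own z axis and vertical below 0.06 rad and contact force between the fingers and dish below 0.1 N and linear speed of dish below 0.02 m/s and value of joint shutter below 0.004 m), for 0.3 s.
At the end, for the whole second after the job is handed in: The fingers hold the shutter at half travel, 28 mm within 4 mm, at rest and carrying its spring (more than 3 N on the fingers, neither dish nor vial touching the knob), while the dish lies flat in the seat (within 6 mm of its centre), untouched by the fingers (value of joint shutter between 0.024 and 0.032 m and velocity of joint shutter between -0.01 and 0.01 m/s and contact force between the fingers and shutter above 3 N and contact force between each of dish, vial and shutter below 0.1 N and horizontal distance between dish_mid and seat below 0.006 m and z of dish_mid in the frame of seat below 0.0105 m and angle between dish_mid's own z axis and vertical below 0.06 rad and linear speed of dish below 0.02 m/s and contact force between the fingers and dish below 0.1 N); the arm keeps its last pose, push and grip.
It fails at once if the shutter goes well past half (beyond 38 mm), lighting the half that must stay dark (value of joint shutter above 0.038 m).
It fails at once if the dish is dropped (falls free at more than 0.45 m/s) (linear speed of dish above 0.45 m/s and contact force between the fingers and dish below 0.05 N).
It fails at once if the dish is tipped over by more than 35 degrees (angle between dish_mid's own z axis and vertical above 0.6 rad).
It fails at once if a bystander is pushed by more than 20 mm (distance of any of vial_mid, wide_rack, closed_rack from where it was at the start of the episode above 0.02 m).
It also fails if it takes over 48 s, if anything falls off the work surface, if the arm or the gripper's body presses on something with over 40 N, if the wrist force passes 120 N, or if a joint passes its speed limit or range.

## Working session

There is one attempt and no reset: what is moved stays moved. The work goes in short steps, Python scripts to look and compute and a tool call to move; the robot and the scene stay as the last step left them, time stands still between calls to the robot, and variables do not carry over. Pictures are saved under pics/ and viewed, and the job is handed in when it is done.

Besides the shell and the picture viewer there is one more tool, called as name([rows], argument=value, ...), one row to a line, values as JSON. step_arm: Moves the arm, as the interface text tells. Its arguments: {"type":"object","properties":{"motion":{"type":"array","items":{"type":"array","items":{"type":"array","items":{"type":"number"}}}},"fingers":{"type":"number"},"squeeze":{"type":"number"}},"required":["motion"]}

```bash
mkdir -p pics; ls; cat > h.py <<'E'
import numpy as np, cv2
from station import get_obs, camera, ticket, ctrl
from scipy.spatial.transform import Rotation as R
def Ttool(o):
    T=np.eye(4);T[:3,:3]=R.from_euler('xyz',o['eef_rot']).as_matrix();T[:3,3]=o['ee_pos'];return T
def snap(name,f):
    o=get_obs(); c=camera(name); cv2.imwrite('pics/'+f+'.png',c['pixels'][:,:,::-1])
    Twc=np.linalg.inv(np.array(c['extrinsics'])) if 'extrinsics' in c else Ttool(o)@np.array(c['T_tool_cam'])
    np.savez('pics/'+f+'.npz',T=Twc,K=[c['fx'],c['fy'],c['cx'],c['cy'],c['k1']])
    return c
def ray(f,u,v):
    d=np.load('pics/'+f+'.npz');fx,fy,cx,cy,k1=d['K'];T=d['T']
    a=np.array([(u-cx)/fx,(v-cy)/fy]);s=a.copy()
    for _ in range(30): s=a/(1+k1*(s@s))
    return T[:3,3],T[:3,:3]@np.array([s[0],-s[1],-1.])
def onz(f,u,v,z):
    p,d=ray(f,u,v);return p+d*(z-p[2])/d[2]
def proj(f,P):
    d=np.load('pics/'+f+'.npz');fx,fy,cx,cy,k1=d['K'];T=np.linalg.inv(d['T'])
    q=T[:3,:3]@np.array(P)+T[:3,3];s=np.array([q[0],-q[1]])/-q[2];s=s*(1+k1*(s@s));return s*[fx,fy]+[cx,cy]
def tri(*obs):
    A=np.zeros((3,3));b=np.zeros(3);L=[]
    for f,u,v in obs:
        p,d=ray(f,u,v);d=d/np.linalg.norm(d);M=np.eye(3)-np.outer(d,d);A+=M;b+=M@p;L.append((p,d))
    X=np.linalg.solve(A,b);return X,[np.linalg.norm(np.cross(X-p,d)) for p,d in L]
def crop(f,g,u0,v0,u1,v1,s):
    im=cv2.imread('pics/'+f+'.png')[v0:v1,u0:u1];cv2.imwrite('pics/'+g+'.png',cv2.resize(im,None,fx=s,fy=s,interpolation=cv2.INTER_CUBIC))
E
python3 -c "
from h import *
print(get_obs(),ctrl.hold_point_z)
for n in ['top','side','wrist']:
    snap(n,n+'0');d=np.load('pics/'+n+'0.npz');print(n,d['T'].round(3).tolist(),d['K'])"
```

```text
pics
{'time_s': 0.0, 'qpos': array([-1.38859116e+00,  3.00450735e-01,  1.52159390e+00, -2.55953323e-06,
        1.32070456e+00, -6.65963961e-02]), 'joint_vel': array([-0.00020174,  0.00153383,  0.00116229,  0.00084092,  0.00181352,
       -0.00014805]), 'tau': array([-2.99245774e-03, -5.31813025e+01, -3.52745390e+01,  7.07251928e-02,
        2.44299212e-02, -7.96303311e-05]), 'ee_pos': array([ 0.13538291, -0.53279929,  0.20489208]), 'eef_rot': array([-1.63524912,  1.56963978,  1.75514573]), 'force': array([-0.35828572,  1.08085662, -0.62340537]), 'moment': array([-0.05215951,  0.04449678,  0.0232962 ]), 'grip_width': 0.09381075257508666} 0.0188
top [[0.024, 0.989, -0.148, 0.412], [-1.0, 0.026, 0.007, -0.004], [0.011, 0.147, 0.989, 1.025], [0.0, 0.0, 0.0, 1.0]] [ 3.89546101e+02  3.89546101e+02  3.22529761e+02  1.98256927e+02
 -2.36955096e-02]
side [[-0.888, 0.36, -0.287, 0.237], [-0.46, -0.675, 0.576, 0.619], [0.013, 0.644, 0.765, 0.933], [0.0, 0.0, 0.0, 1.0]] [ 4.61239198e+02  4.61239198e+02  3.21081680e+02  1.96175522e+02
 -3.00316675e-02]
wrist [[0.247, 0.934, 0.258, 0.21], [-0.969, 0.238, 0.064, -0.513], [-0.002, -0.266, 0.964, 0.385], [0.0, 0.0, 0.0, 1.0]] [ 2.94954340e+02  2.94954340e+02  3.19640457e+02  1.98086417e+02
 -2.00098358e-02]
```

View pics/top0.png

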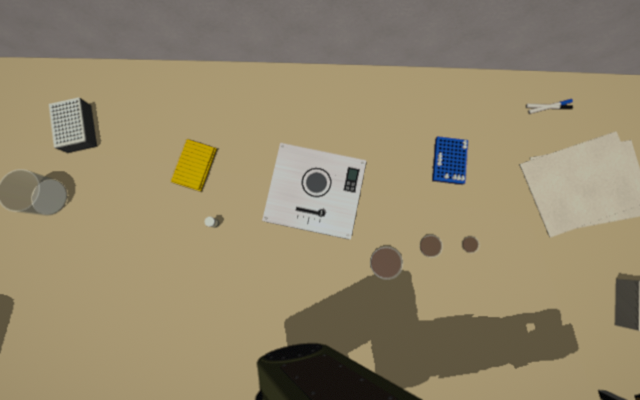

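View pics/side0.png

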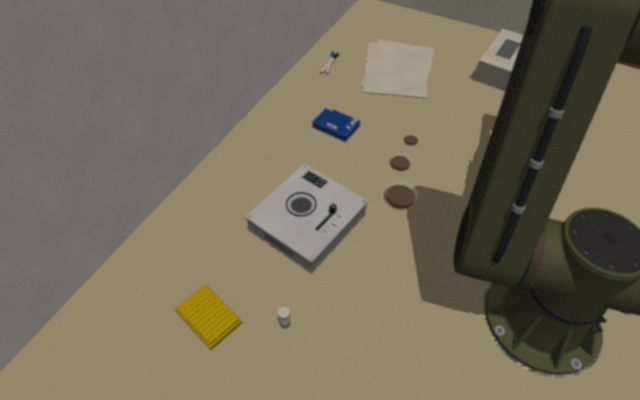

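Top view: three dishes at (386,262) large, (430,245) middle and (470,244) small, so the middle one is meant. The box window is at (316,182), knob at (322,212), vial at (210,222). The yellow rack is at (195,165), the blue one at (451,160).

```bash
python3 -c "
from h import *
crop('top0','c1',360,220,500,300,5.7)
crop('top0','c2',255,135,375,245,5)
crop('side0','c3',370,120,450,220,6)
crop('side0','c4',240,155,375,275,5)
for f,L in {'top0':[(386,262),(430,245),(470,244)],'side0':[(400,196),(400,162),(411,140)]}.items():
  for p in L: print(f,p,onz(f,*p,.016).round(3))
"
```

```text
top0 (386, 262) [ 0.402 -0.178  0.016]
top0 (430, 245) [ 0.448 -0.292  0.016]
top0 (470, 244) [ 0.453 -0.396  0.016]
side0 (400, 196) [ 0.4   -0.168  0.016]
side0 (400, 162) [ 0.445 -0.284  0.016]
side0 (411, 140) [ 0.449 -0.383  0.016]
```

View pics/c1.png

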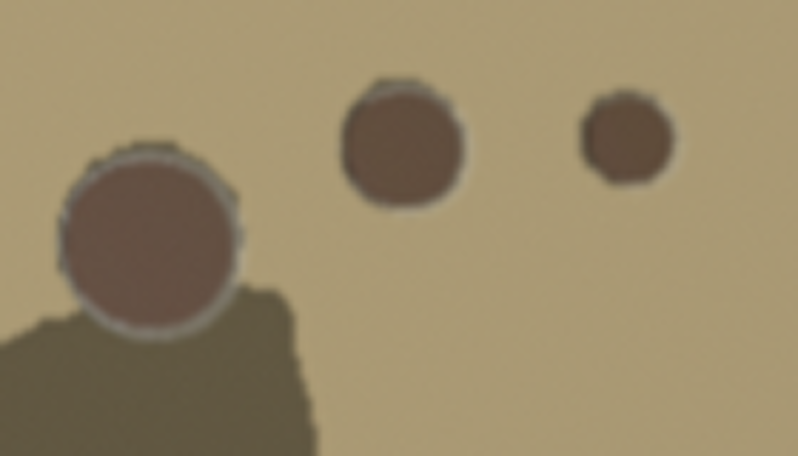

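View pics/c2.png

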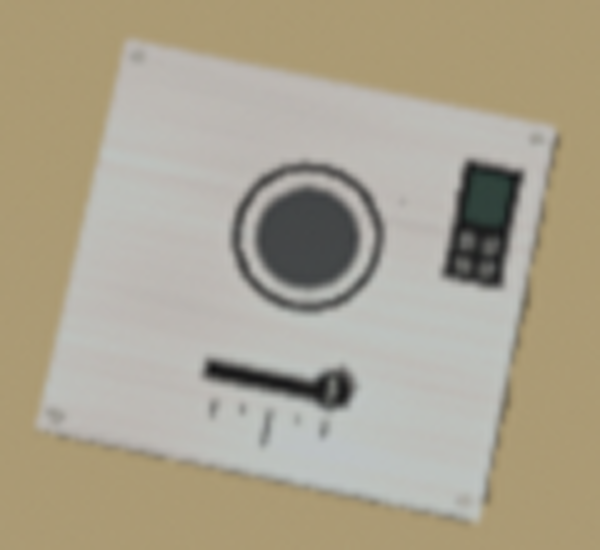

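View pics/c3.png

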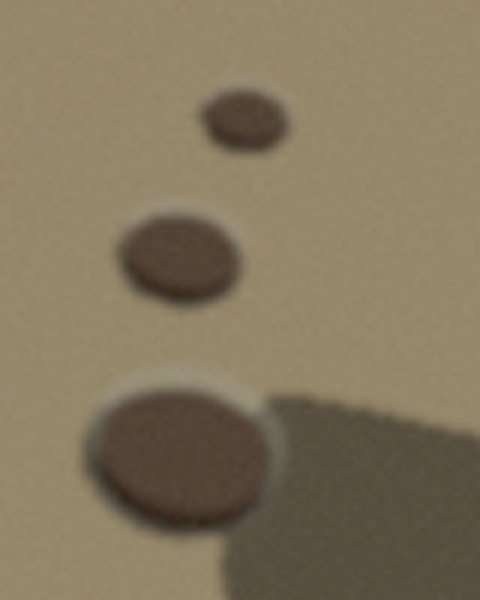

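View pics/c4.png

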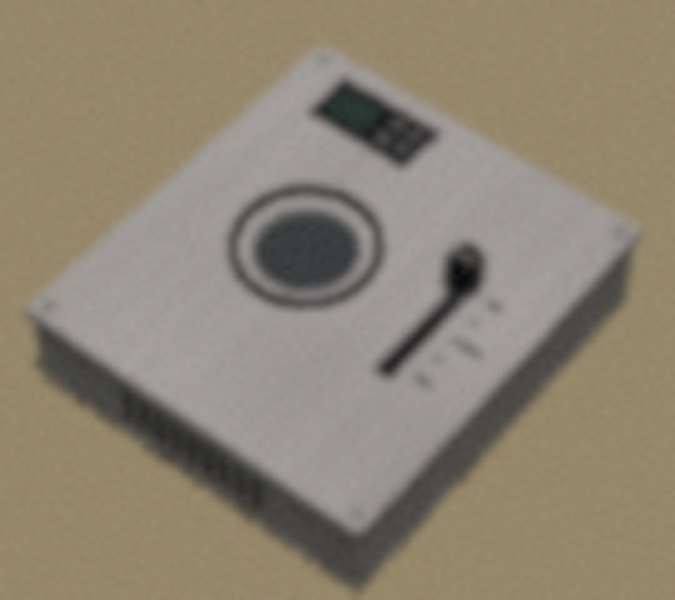

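View pics/wrist0.png

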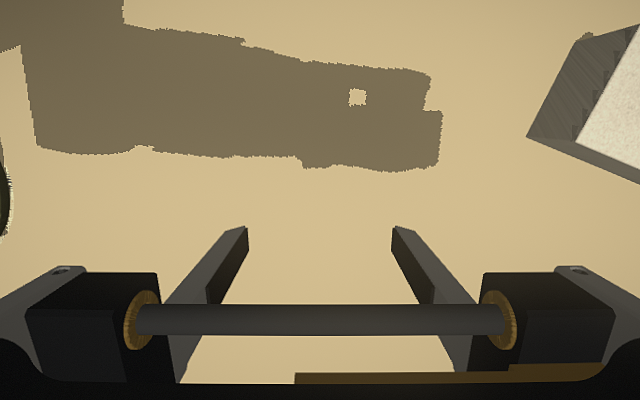

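```bash
python3 -c "
from h import *
def C2(x,y): return ('top0',255+x/5-.4,135+y/5-.4)
def C4(x,y): return ('side0',240+x/5-.4,155+y/5-.4)
P={}
def t(n,a,b):
  X,e=tri(a,b);P[n]=X;print(n,X.round(4),np.round(e,4))
t('dish',('top0',360+403/5.7-.4,220+146/5.7-.4),('side0',370+180/6-.4,120+258/6-.4))
t('big',('top0',360+150/5.7-.4,220+240/5.7-.4),('side0',370+185/6-.4,120+456/6-.4))
t('seat',C2(308,237),C4(306,247))
t('knobtop',C2(336,388),C4(466,258))
t('halfline',C2(266,428),C4(468,349))
# corners: far-left(top img TL), TR, BR, BL
t('A',C2(127,42),C4(28,312));t('B',C2(557,128),C4(322,45));t('C',C2(480,521),C4(640,235));t('D',C2(37,428),C4(360,530))
print('sizes',*[np.linalg.norm(P[a]-P[b]).round(4) for a,b in ['AB','BC','CD','DA']])
y=(P['A']+P['D']-P['B']-P['C']);print('yaw',np.degrees(np.arctan2(-y[0],y[1])))
x=(P['A']+P['B']-P['C']-P['D']);print('yaw',np.degrees(np.arctan2(x[1],x[0])))
print('centre',(sum(P[k] for k in 'ABCD')/4).round(4))
"
```

```text
dish [ 4.482e-01 -2.971e-01  2.000e-04] [0.0005 0.0005]
big [ 0.402  -0.1798  0.0043] [0.0003 0.0003]
seat [0.5978 0.0061 0.0576] [0.0003 0.0003]
knobtop [ 0.5192 -0.0098  0.0775] [0.0003 0.0003]
halfline [0.5004 0.0244 0.0575] [0.0002 0.0002]
A [0.6973 0.1017 0.0548] [0.0002 0.0002]
B [ 0.6582 -0.1197  0.0552] [0.0002 0.0002]
C [ 0.4578 -0.0832  0.0509] [0.0007 0.0007]
D [0.4974 0.1378 0.0603] [0.0003 0.0003]
sizes 0.2249 0.2037 0.2247 0.2033
yaw -10.084759104941414
yaw -10.274817161622718
centre [0.5777 0.0092 0.0553]
```

```bash
cat >> h.py <<'E'
def plan(target,jaw_deg):
    """total shift in current tool axes (before turn) and turn, jaw direction mod 180"""
    o=get_obs();T=Ttool(o);Rm=T[:3,:3]
    print('t',round(o['time_s'],2),'pos',np.round(o['ee_pos'],4),'grip',round(o['grip_width'],4),'F',np.round(o['force'],1))
    print('tool axes cols',Rm.round(3).tolist())
    j=np.degrees(np.arctan2(Rm[1,1],Rm[0,1]));d=(jaw_deg-j+90)%180-90
    y=np.array([np.cos(np.radians(jaw_deg)),np.sin(np.radians(jaw_deg)),0])
    if y@R.from_euler('z',d,degrees=True).apply(Rm[:,1])<0:y=-y
    x=np.array([0,0,-1.]);Rt=np.stack([x,y,np.cross(x,y)],1)
    rv=np.degrees(R.from_matrix(Rm.T@Rt).as_rotvec())
    print('jaw',j.round(2),'q6',o['qpos'][5].round(2),'rotvec tool',rv.round(2),'shift old axes',(Rm.T@(np.array(target)-o['ee_pos'])).round(4),'shift new axes',(Rt.T@(np.array(target)-o['ee_pos'])).round(4))
E
python3 -c "
from h import *
plan([.36,-.295,.2],0)
plan([.36,-.295,.2],80)
o=get_obs();d=np.load('pics/wrist0.npz')
print((np.linalg.inv(Ttool(o))@d['T']).round(3))"
```

```text
t 0.15 pos [ 0.1354 -0.5329  0.205 ] grip 0.0943 F [ 0.1 -0.9 -0.3]
tool axes cols [[-0.0, 0.246, -0.969], [0.001, -0.969, -0.246], [-1.0, -0.001, -0.0]]
jaw -75.74 q6 -0.07 rotvec tool [-7.574e+01 -3.000e-02  4.000e-02] shift old axes [ 0.0052 -0.1752 -0.2763] shift new axes [ 0.005   0.2246 -0.2379]
t 0.15 pos [ 0.1354 -0.5329  0.205 ] grip 0.0943 F [ 0.1 -0.9 -0.3]
tool axes cols [[-0.0, 0.246, -0.969], [0.001, -0.969, -0.246], [-1.0, -0.001, -0.0]]
jaw -75.74 q6 -0.07 rotvec tool [2.426e+01 1.000e-02 5.000e-02] shift old axes [ 0.0052 -0.1752 -0.2763] shift new axes [ 0.005  -0.2733 -0.1799]
[[ 0.001  0.266 -0.964 -0.18 ]
 [ 1.    -0.001  0.001 -0.001]
 [-0.001 -0.964 -0.266 -0.077]
 [ 0.     0.     0.     1.   ]]
```

step_arm([
  [[0, -0.0192, -0.0452, 0, 0, 0], [0, -0.0192, -0.0452, 0, 0, 0], [0, -0.0192, -0.0452, 0, 0, 0], [0, -0.0192, -0.0452, 0, 0, 0], [0, -0.0192, -0.0452, 0, 0, 0], [0, -0.0192, -0.0452, 0, 0, 0], [0, -0.0192, -0.0452, 0, 0, 0], [0, -0.0192, -0.0452, 0, 0, 0]],
])

```text
time_s: 1.15
ee_pos: [0.4492, -0.2939, 0.2053]
eef_rot: [-0.78, 1.571, 2.611]
force: [-0.6, -0.1, 0.9]
grip_width: 0.0941
```

step_arm([
  [[0, 0, 0, -9.5, 0, 0], [0, 0, 0, -9.5, 0, 0], [0, 0, 0, -9.5, 0, 0], [0, 0, 0, -9.5, 0, 0], [0, 0, 0, -9.5, 0, 0], [0, 0, 0, -9.5, 0, 0], [0, 0, 0, -9.5, 0, 0], [0, 0, 0, -9.5, 0, 0], [0, 0, 0, 0, 0, 0], [0, 0, 0, 0, 0, 0]],
])

```text
time_s: 2.4
ee_pos: [0.448, -0.2951, 0.2053]
eef_rot: [-2.211, 1.571, 2.502]
force: [0.1, -0.5, 0.0]
grip_width: 0.0939
```

```bash
python3 -c "
from h import *
plan([.448,-.295,.2],0)
snap('wrist','w1')"
```

```text
t 2.4 pos [ 0.448  -0.2951  0.2053] grip 0.0939 F [ 0.1 -0.5  0. ]
tool axes cols [[-0.0, 1.0, 0.001], [0.0, 0.001, -1.0], [-1.0, -0.0, -0.0]]
jaw 0.04 q6 -0.65 rotvec tool [ 0.04 -0.01  0.01] shift old axes [ 0.0053 -0.     -0.0001] shift new axes [ 0.0053 -0.     -0.0001]
```

View pics/w1.png

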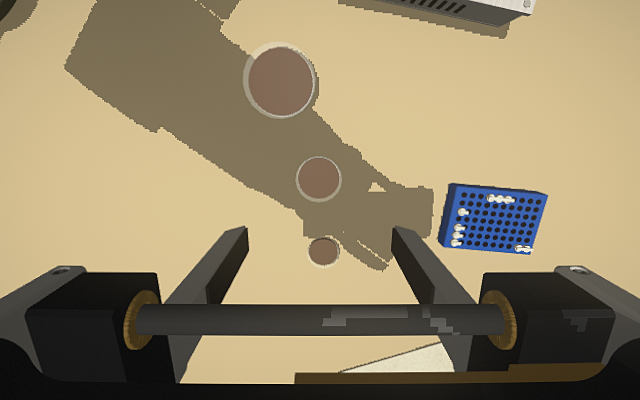

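The wrist view shows the middle dish at (319,178), the big one at (280,80) and the small one at (323,251). I'll go lower for a second view of the middle one.

step_arm([
  [[0.04, 0, 0, 0, 0, 0], [0.04, 0, 0, 0, 0, 0], [0.03, 0, 0, 0, 0, 0], [0, 0, 0, 0, 0, 0], [0, 0, 0, 0, 0, 0]],
])

```text
time_s: 3.08
ee_pos: [0.4486, -0.2955, 0.0968]
eef_rot: [0.915, 1.569, -0.652]
force: [-0.6, -0.8, 0.6]
grip_width: 0.0944
```

```bash
python3 -c "
from h import *
snap('wrist','w2');print(get_obs()['ee_pos'])
crop('w1','w1c',280,140,360,220,7);crop('w2','w2c',240,100,400,220,5)"
```

```text
[ 0.44865854 -0.29558686  0.09700174]
```

View pics/w1c.png

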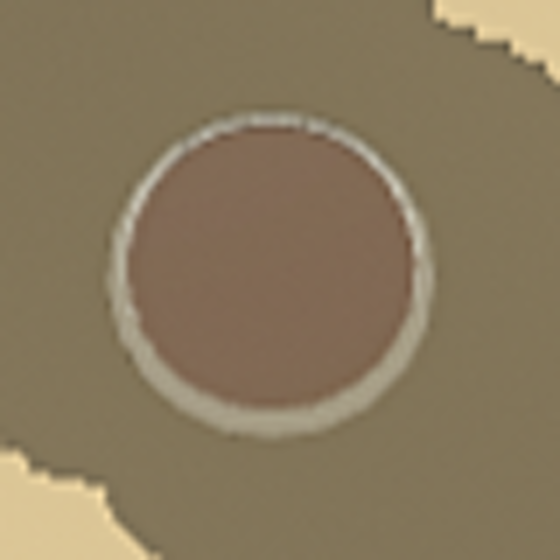

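View pics/w2c.png

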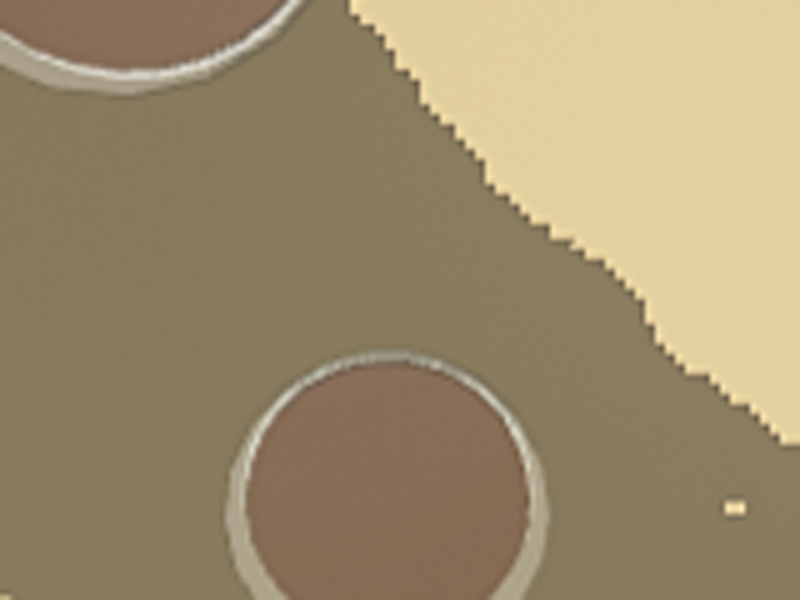

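```bash
python3 -c "
from h import *
E={}
for f,r in [('w1',(280,140,360,220)),('w2',(240,150,400,260))]:
  im=cv2.imread('pics/'+f+'.png').astype(int)
  m=((im[:,:,2]-im[:,:,1])>20)&(im[:,:,2]<165); m2=np.zeros_like(m);u0,v0,u1,v1=r;m2[v0:v1,u0:u1]=m[v0:v1,u0:u1]
  c,_=cv2.findContours(m2.astype(np.uint8),cv2.RETR_EXTERNAL,cv2.CHAIN_APPROX_NONE);c=max(c,key=len);e=cv2.fitEllipse(c);print(f,e);E[f]=e
print(tri(('w1',*E['w1'][0]),('w2',*E['w2'][0])))
for f in E: print([onz(f,*E[f][0],z).round(4) for z in (.004,.008,.016)])
crop('w2','w2d',240,150,400,260,5)"
```

```text
w1 ((318.3037109375, 177.73687744140625), (39.08882141113281, 39.7588996887207), 97.08221435546875)
w2 ((317.1529846191406, 199.61585998535156), (53.52560806274414, 55.535091400146484), 93.85365295410156)
(array([ 0.4459833 , -0.29363048,  0.00553588]), [np.float64(0.00013398912862480015), np.float64(0.0001339891286247089)])
[array([ 0.4458, -0.2939,  0.004 ]), array([ 0.4459, -0.2931,  0.008 ]), array([ 0.4459, -0.2915,  0.016 ])]
[array([ 0.4461, -0.2941,  0.004 ]), array([ 0.4461, -0.2929,  0.008 ]), array([ 0.4462, -0.2907,  0.016 ])]
```

View pics/w2d.png

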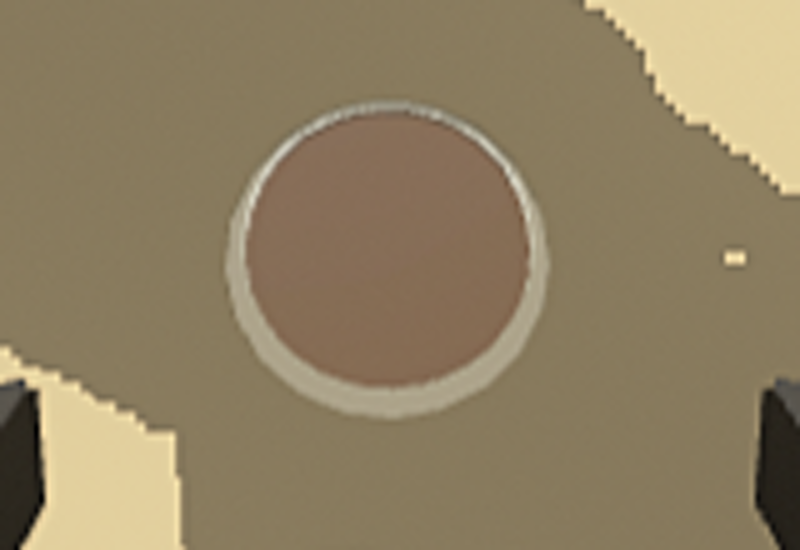

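```bash
python3 -c "
from h import *
plan([.446,-.2938,.007],0)"
```

```text
t 3.12 pos [ 0.4487 -0.2956  0.097 ] grip 0.0943 F [ 0.8 -0.3 -0.2]
tool axes cols [[0.002, 1.0, 0.004], [-0.001, 0.004, -1.0], [-1.0, 0.002, 0.001]]
jaw 0.22 q6 -0.65 rotvec tool [ 0.22  0.08 -0.1 ] shift old axes [ 0.09   -0.0028 -0.0019] shift new axes [ 0.09   -0.0027 -0.0018]
```

step_arm([
  [[0.03, -0.002, -0.0018, 0, 0, 0], [0.03, 0, 0, 0, 0, 0], [0.015, 0, 0, 0, 0, 0], [0, 0, 0, 0, 0, 0], [0, 0, 0, 0, 0, 0], [0, 0, 0, 0, 0, 0]],
])

```text
time_s: 3.88
ee_pos: [0.4465, -0.2937, 0.0215]
eef_rot: [0.924, 1.569, -0.642]
force: [1.1, -0.1, 0.4]
grip_width: 0.094
```

```bash
python3 -c "
from h import *
plan([.446,-.2938,.007],0)
snap('wrist','w3')"
```

```text
t 3.88 pos [ 0.4465 -0.2937  0.0215] grip 0.094 F [ 1.1 -0.1  0.4]
tool axes cols [[0.001, 1.0, 0.004], [-0.001, 0.004, -1.0], [-1.0, 0.001, 0.001]]
jaw 0.25 q6 -0.65 rotvec tool [ 0.25  0.06 -0.08] shift old axes [ 0.0145 -0.0005  0.0001] shift new axes [ 0.0145 -0.0005  0.0001]
```

View pics/w3.png

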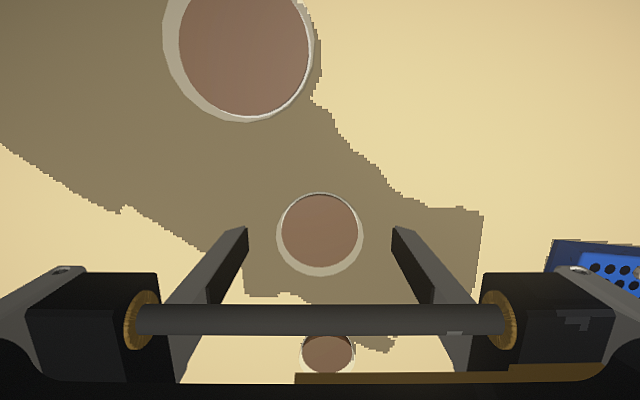

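The dish lies midway between the fingertips, at (319,232). Next I descend and close.

step_arm([
  [[0.0075, -0.0004, 0, 0, 0, 0], [0.007, 0, 0, 0, 0, 0], [0, 0, 0, 0, 0, 0], [0, 0, 0, 0, 0, 0]],
])

```text
time_s: 4.42
ee_pos: [0.4457, -0.2934, 0.0059]
eef_rot: [-2.33, 1.571, 2.386]
force: [-0.5, 0.1, -1.1]
grip_width: 0.0942
```

step_arm([
  [[0, 0, 0, 0, 0, 0], [0, 0, 0, 0, 0, 0], [0, 0, 0, 0, 0, 0], [0, 0, 0, 0, 0, 0], [0, 0, 0, 0, 0, 0], [0, 0, 0, 0, 0, 0], [0, 0, 0, 0, 0, 0], [0, 0, 0, 0, 0, 0]],
], fingers=0.05, squeeze=10)

```text
time_s: 5.42
ee_pos: [0.4457, -0.2934, 0.006]
eef_rot: [1.041, 1.571, -0.525]
force: [-0.7, 0.1, 1.7]
grip_width: 0.0598
```

step_arm([
  [[-0.01, 0, 0, 0, 0, 0], [-0.03, 0, 0, 0, 0, 0], [-0.04, 0, 0, 0, 0, 0], [-0.04, 0, 0, 0, 0, 0], [-0.02, 0, 0, 0, 0, 0], [0, 0, 0, 0, 0, 0], [0, 0, 0, 0, 0, 0]],
])

```text
time_s: 6.3
ee_pos: [0.4453, -0.2931, 0.1451]
eef_rot: [-2.212, 1.57, 2.505]
force: [0.3, 0.0, -1.0]
grip_width: 0.0597
```

```bash
python3 -c "
from h import *
plan([.5978,.006,.146],80)
snap('wrist','w4')
crop('w4','w4c',220,150,420,290,4)"
```

```text
t 6.3 pos [ 0.4453 -0.2931  0.1451] grip 0.0597 F [ 0.3  0.  -1. ]
tool axes cols [[-0.001, 1.0, 0.004], [0.001, 0.004, -1.0], [-1.0, -0.001, -0.001]]
jaw 0.25 q6 -0.66 rotvec tool [-7.975e+01 -8.000e-02  2.000e-02] shift old axes [-0.0009  0.1538 -0.2984] shift new axes [-0.0009  0.321   0.0983]
```

View pics/w4c.png

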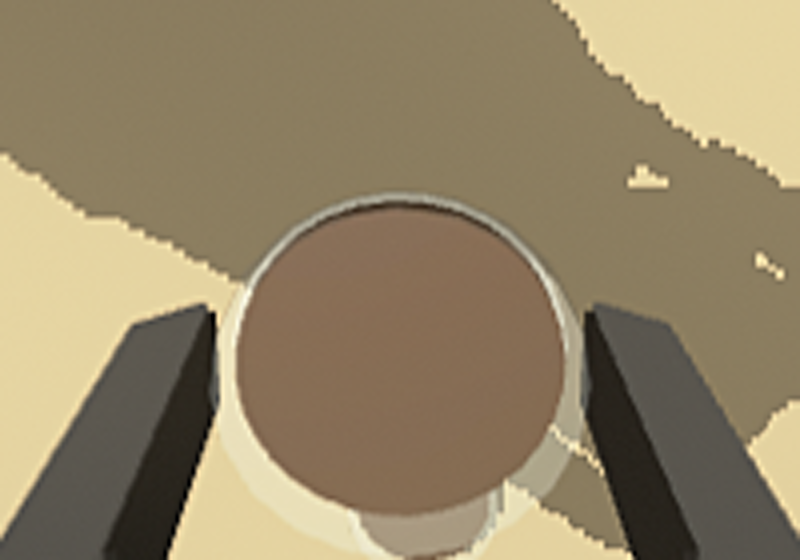

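step_arm([
  [[-0.007, 0.015, -0.016, 0, 0, 0], [-0.007, 0.027, -0.029, 0, 0, 0], [-0.007, 0.029, -0.031, 0, 0, 0], [-0.007, 0.029, -0.031, 0, 0, 0], [-0.007, 0.029, -0.031, 0, 0, 0], [-0.007, 0.029, -0.031, 0, 0, 0], [-0.007, 0.029, -0.031, 0, 0, 0], [-0.006, 0.018, -0.02, 0, 0, 0], [0, 0.011, -0.012, 0, 0, 0]],
])

```text
time_s: 7.48
ee_pos: [0.6611, -0.0594, 0.1999]
eef_rot: [-1.725, 1.57, 2.993]
force: [0.2, -0.6, 0.6]
grip_width: 0.0597
```

step_arm([
  [[0, 0, 0, -9.97, 0, 0], [0, 0, 0, -9.97, 0, 0], [0, 0, 0, -9.97, 0, 0], [0, 0, 0, -9.97, 0, 0], [0, 0, 0, -9.97, 0, 0], [0, 0, 0, -9.97, 0, 0], [0, 0, 0, -9.97, 0, 0], [0, 0, 0, -9.97, 0, 0], [0, 0, 0, 0, 0, 0], [0, 0, 0, 0, 0, 0], [0, 0, 0, 0, 0, 0]],
])

```text
time_s: 8.85
ee_pos: [0.6606, -0.0605, 0.2007]
eef_rot: [-3.065, 1.57, 3.041]
force: [-0.4, -0.5, -0.7]
grip_width: 0.06
```

```bash
python3 -c "
from h import *
p=onz('w4',319.85,240.1,.1446);print('dish agar centre at lift',p,'tcp .4453 -.2931')
snap('wrist','w5')
plan([.677,-.008,.15],80)
"
```

```text
dish agar centre at lift [ 0.44537053 -0.29345597  0.1446    ] tcp .4453 -.2931
t 8.9 pos [ 0.6606 -0.0605  0.2008] grip 0.0597 F [ 0.3 -0.1 -0.2]
tool axes cols [[-0.0, 0.175, 0.985], [0.0, 0.985, -0.175], [-1.0, -0.0, -0.0]]
jaw 79.91 q6 -1.54 rotvec tool [-0.09 -0.01  0.  ] shift old axes [0.0508 0.0545 0.007 ] shift new axes [0.0508 0.0545 0.007 ]
```

View pics/w5.png

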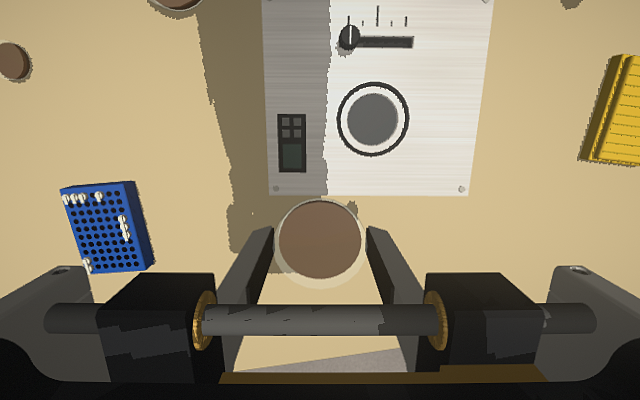

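The view shows the held dish at (320,240), the seat at (373,119), the knob at (349,37) and the longest line at (377,15). I'll move for a second view.

step_arm([
  [[0.01, 0.01, 0.001, 0, 0, 0], [0.02, 0.02, 0.003, 0, 0, 0], [0.015, 0.02, 0.003, 0, 0, 0], [0.005, 0.0045, 0, 0, 0, 0], [0, 0, 0, 0, 0, 0], [0, 0, 0, 0, 0, 0], [0, 0, 0, 0, 0, 0]],
])

```text
time_s: 9.78
ee_pos: [0.6771, -0.0085, 0.1516]
eef_rot: [0.078, 1.57, -0.096]
force: [0.5, -0.7, -0.5]
grip_width: 0.0596
```

```bash
python3 -c "
from h import *
snap('wrist','w6')
crop('w5','w5c',330,0,490,200,3);crop('w6','w6c',220,0,420,200,4)
print(get_obs()['ee_pos'])
for f in ('w5','w6'): print(proj(f,[.597,.0057,.06]),proj(f,[.5186,-.0087,.0845]))
"
```

```text
[ 0.67706594 -0.0084096   0.15150538]
[370.08562834 120.59249274] [347.34545853  36.31333983]
[318.65036855 112.50946429] [281.07065966   7.84782534]
```

View pics/w5c.png

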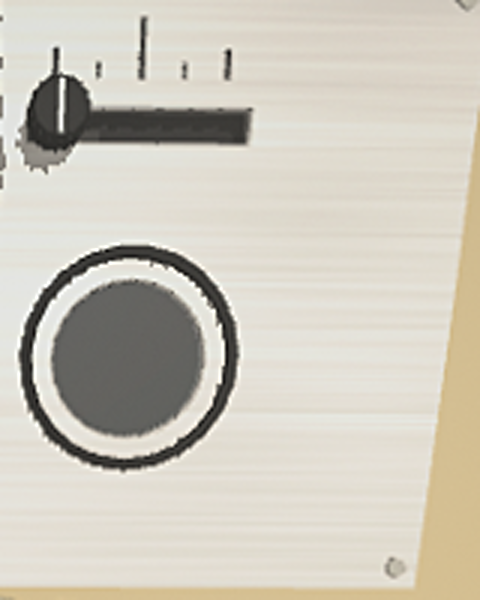

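View pics/w6.png

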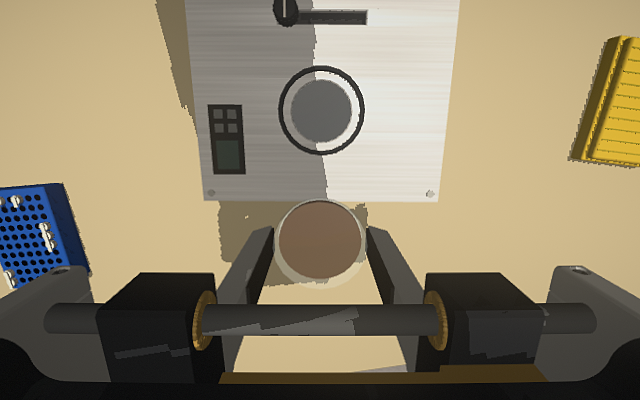

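View pics/w6c.png

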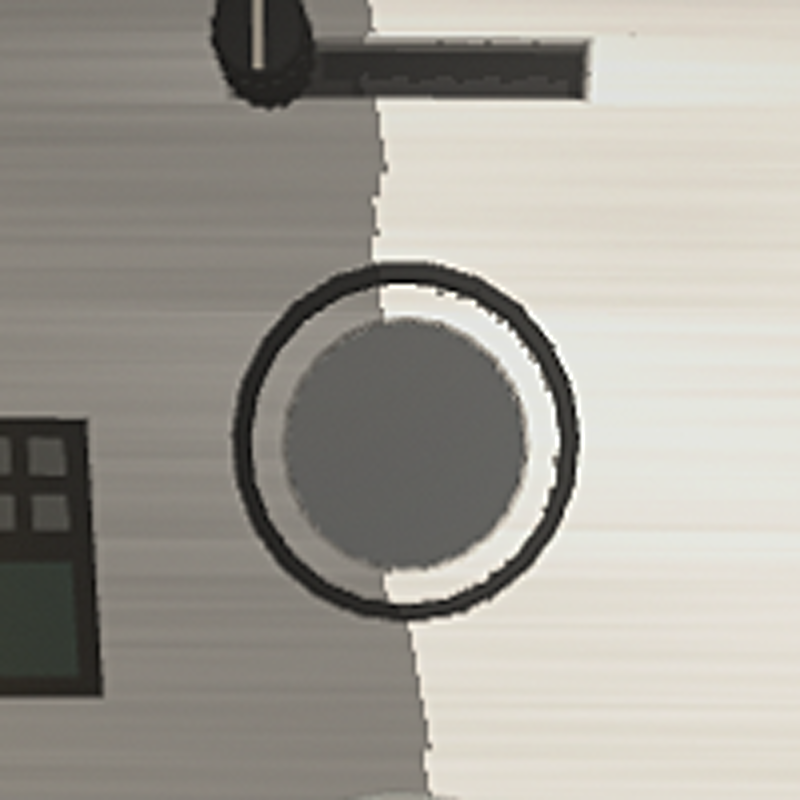

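```bash
python3 -c "
from h import *
s5=('w5',330+128/3-.33,358/3-.33);s6=('w6',220+405/4-.4,444/4-.4)
print(tri(s5,s6)); print(onz(*s5,.06),onz(*s6,.06))
k5=('w5',330+61/3-.33,104/3-.33);print('knob',onz(*k5,.0845))
print('half line inner/outer',onz('w5',330+142/3-.33,78/3-.33,.06),onz('w5',330+145/3-.33,18/3-.33,.06))
e=[onz('w6',220+590/4-.4,y/4-.4,.06) for y in(42,98)];print('slot end',e)
c=[onz('w6',212,193,.06),onz('w6',431,194,.06)];d=c[1]-c[0];print('screws',c,np.linalg.norm(d),np.degrees(np.arctan2(-d[0],d[1])))
"
```

```text
(array([0.59575689, 0.00788814, 0.06208008]), [np.float64(2.449609254903838e-05), np.float64(2.449609254910349e-05)])
[0.595803   0.00824938 0.06      ] [0.59573648 0.00789695 0.06      ]
knob [ 0.51739844 -0.0060695   0.0845    ]
half line inner/outer [0.50870068 0.02445118 0.06      ] [0.49150997 0.02767548 0.06      ]
slot end [array([0.52417075, 0.0588452 , 0.06      ]), array([0.53445091, 0.05743641, 0.06      ])]
screws [array([ 0.65173719, -0.10703566,  0.06      ]), array([0.68889007, 0.09812038, 0.06      ])] 0.20849301491872577 -10.264770814990722
```

```bash
python3 -c "
from h import *
plan([.5953,.008,.08],79.8)"
```

```text
t 9.82 pos [ 0.6771 -0.0084  0.1515] grip 0.0599 F [-0.2  0.1  0.1]
tool axes cols [[0.001, 0.174, 0.985], [-0.0, 0.985, -0.174], [-1.0, 0.0, 0.001]]
jaw 79.98 q6 -1.46 rotvec tool [ 0.18  0.05 -0.  ] shift old axes [ 0.0714  0.0019 -0.0834] shift new axes [ 0.0715  0.0017 -0.0834]
```

step_arm([
  [[0, 0, -0.015, 0, 0, 0], [0, 0.001, -0.03, 0, 0, 0], [0, 0.001, -0.025, 0, 0, 0], [0, 0, -0.0134, 0, 0, 0], [0.02, 0, 0, 0, 0, 0], [0.03, 0, 0, 0, 0, 0], [0.018, 0, 0, 0, 0, 0], [0, 0, 0, 0, 0, 0], [0, 0, 0, 0, 0, 0], [0, 0, 0, 0, 0, 0]],
])

```text
time_s: 11.08
ee_pos: [0.5957, 0.0085, 0.084]
eef_rot: [0.134, 1.569, -0.04]
force: [-0.3, -0.3, -0.8]
grip_width: 0.0595
```

```bash
python3 -c "
from h import *
plan([.5953,.008,.066],79.8)
for n in ('wrist','top','side'): snap(n,n+'7')
crop('side7','s7c',240,155,375,275,5)"
```

```text
t 11.07 pos [0.5957 0.0085 0.084 ] grip 0.0595 F [-0.3 -0.3 -0.8]
tool axes cols [[0.002, 0.173, 0.985], [-0.0, 0.985, -0.173], [-1.0, 0.0, 0.002]]
jaw 80.02 q6 -1.44 rotvec tool [ 0.22  0.09 -0.01] shift old axes [ 0.018  -0.0006 -0.0003] shift new axes [ 0.018  -0.0006 -0.0003]
```

View pics/wrist7.png

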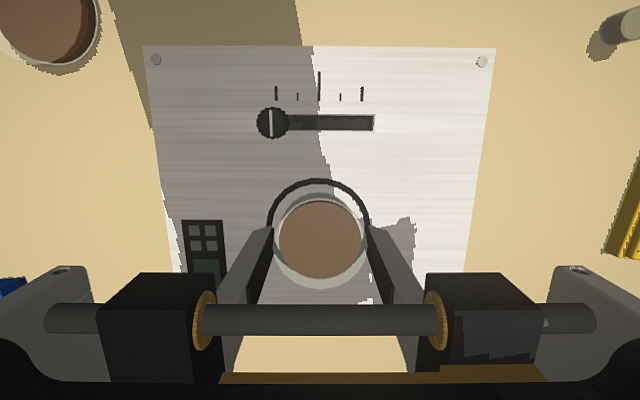

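View pics/s7c.png

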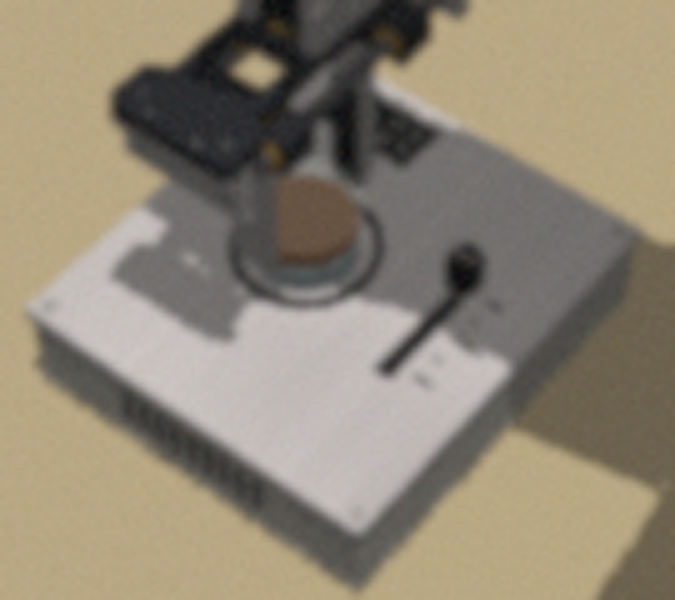

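The dish sits over the ring: the ring's top arc is centred near column 319 and the dish is at 320. I'll lower slowly.

step_arm([
  [[0.005, -0.0006, -0.0003, 0, 0, 0], [0.005, 0, 0, 0, 0, 0], [0.003, 0, 0, 0, 0, 0], [0.0015, 0, 0, 0, 0, 0], [0.0015, 0, 0, 0, 0, 0], [0, 0, 0, 0, 0, 0], [0, 0, 0, 0, 0, 0]],
])

```text
time_s: 12.1
ee_pos: [0.5949, 0.008, 0.0671]
eef_rot: [0.158, 1.571, -0.016]
force: [-1.1, 0.2, 0.1]
grip_width: 0.059
```

step_arm([
  [[0.0005, 0, 0, 0, 0, 0], [0.0005, 0, 0, 0, 0, 0], [0, 0, 0, 0, 0, 0], [0, 0, 0, 0, 0, 0]],
])

```text
time_s: 12.6
ee_pos: [0.5948, 0.008, 0.066]
eef_rot: [0.243, 1.571, 0.069]
force: [-0.5, 0.2, 1.4]
grip_width: 0.0596
```

```bash
python3 -c "
from h import *
plan([.5953,.008,.066],79.8)
snap('wrist','w8'); crop('w8','w8c',240,160,400,290,5)"
```

```text
t 12.6 pos [0.5948 0.008  0.066 ] grip 0.0596 F [-0.5  0.2  1.4]
tool axes cols [[0.0, 0.173, 0.985], [0.0, 0.985, -0.173], [-1.0, 0.0, 0.0]]
jaw 80.02 q6 -1.44 rotvec tool [ 0.22  0.01 -0.  ] shift old axes [0.     0.0001 0.0005] shift new axes [0.     0.0001 0.0005]
```

View pics/w8c.png

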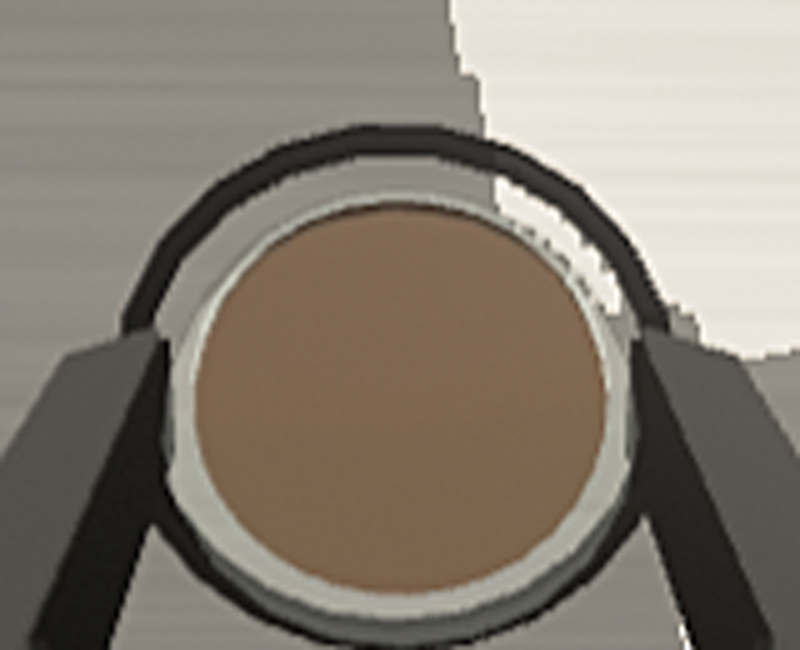

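step_arm([
  [[0, 0, 0, 0, 0, 0], [0, 0, 0, 0, 0, 0], [0, 0, 0, 0, 0, 0], [0, 0, 0, 0, 0, 0], [0, 0, 0, 0, 0, 0]],
], fingers=0.075)

```text
time_s: 13.28
ee_pos: [0.5948, 0.0079, 0.0659]
eef_rot: [-2.464, 1.571, -2.638]
force: [0.2, -0.3, -0.2]
grip_width: 0.0752
```

step_arm([
  [[-0.01, 0, 0, 0, 0, 0], [-0.03, 0, 0, 0, 0, 0], [-0.04, 0, 0, 0, 0, 0], [-0.02, 0, 0, 0, 0, 0], [0, 0, 0, 0, 0, 0], [0, 0, 0, 0, 0, 0]],
])

```text
time_s: 14.02
ee_pos: [0.5944, 0.008, 0.1651]
eef_rot: [-3.008, 1.57, 3.101]
force: [0.0, -0.2, -0.4]
grip_width: 0.0748
```

```bash
python3 -c "
from h import *
plan([.517,-.006,.12],79.8)
snap('wrist','w9'); crop('w9','w9c',240,140,400,260,5)"
```

```text
t 14.03 pos [0.5944 0.008  0.1651] grip 0.0748 F [ 0.  -0.2 -0.4]
tool axes cols [[-0.001, 0.173, 0.985], [0.0, 0.985, -0.173], [-1.0, -0.0, -0.001]]
jaw 80.02 q6 -1.44 rotvec tool [ 0.22 -0.07  0.01] shift old axes [ 0.0452 -0.0272 -0.0737] shift new axes [ 0.0451 -0.0274 -0.0737]
```

View pics/w9.png

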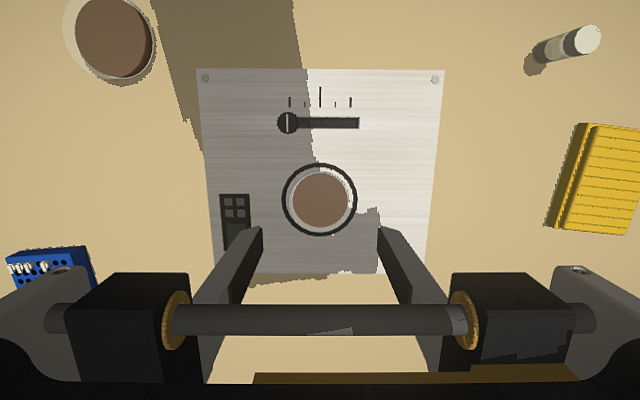

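View pics/w9c.png

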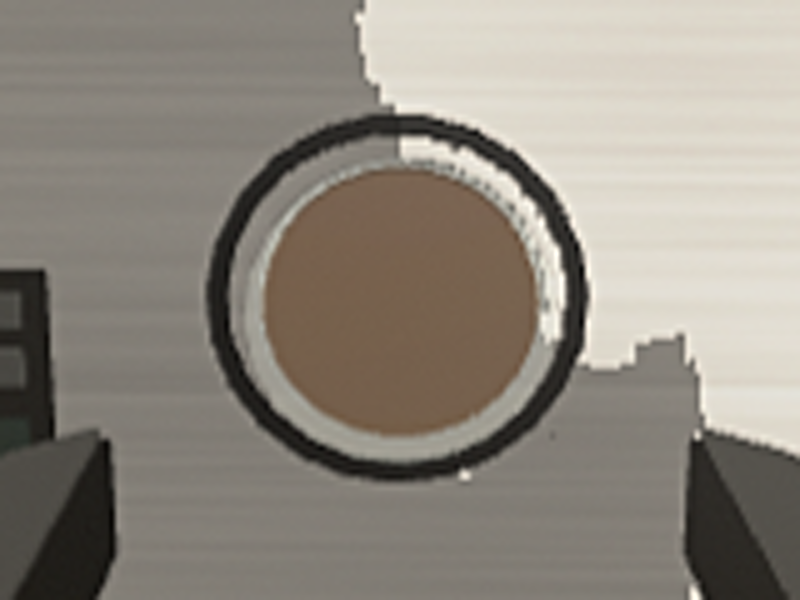

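Placed: the ring centre is at (319.6,199.6) and the agar centre at (320.2,200), within about 1 mm. Next I refine the knob.

```bash
python3 -c "
from h import *
crop('w9','w9k',260,70,380,145,6)"
```

```text
(no output)
```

View pics/w9k.png

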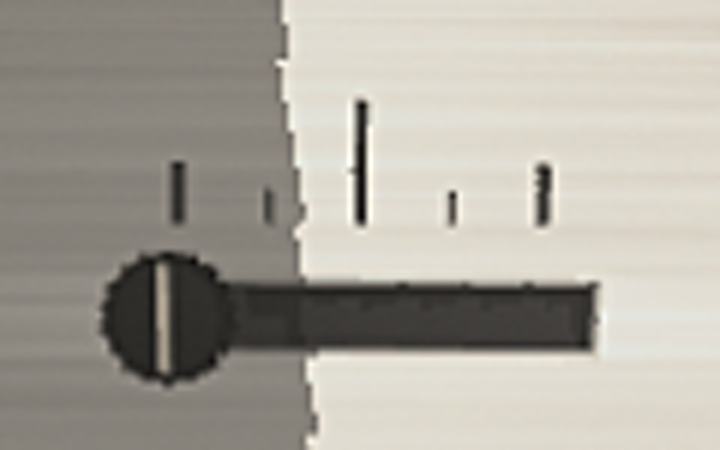

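```bash
python3 -c "
from h import *
k9=('w9',260+163/6-.4,70+317/6-.4);k5=('w5',330+61/3-.33,104/3-.33)
print(tri(k5,k9),onz(*k9,.0845))
yb=np.array([.1771,.9842])
for n,x in (('l0',177),('l.5',361),('l1',543)):
  p=onz('w9',260+x/6-.4,70+222/6-.4,.06);print(n,p,p[:2]@yb)
k=onz(*k9,.0845);print(k[:2]@yb)
plan([*k[:2],.12],79.8)"
```

```text
(array([ 0.51759974, -0.00617266,  0.08533197]), [np.float64(1.4538374197461586e-05), np.float64(1.4538374197618714e-05)]) [ 0.51760574 -0.00625323  0.0845    ]
l0 [ 0.50389548 -0.00394071  0.06      ] 0.08536144079441922
l.5 [0.50881519 0.02399898 0.06      ] 0.11373096925774913
l1 [0.51364722 0.05164129 0.06      ] 0.14179228135325592
0.08551354958411245
t 14.07 pos [0.5943 0.008  0.1648] grip 0.0753 F [ 0.   0.7 -0.1]
tool axes cols [[-0.002, 0.173, 0.985], [0.0, 0.985, -0.173], [-1.0, -0.0, -0.002]]
jaw 80.01 q6 -1.44 rotvec tool [ 0.21 -0.1   0.01] shift old axes [ 0.045  -0.0273 -0.073 ] shift new axes [ 0.0448 -0.0276 -0.073 ]
```

The knob is at (0.5176, -0.0062, 0.085) and lines up with the closed line. Next I move above it with the fingers narrowed.

step_arm([
  [[0, -0.007, -0.018, 0, 0, 0], [0, -0.01, -0.025, 0, 0, 0], [0, -0.007, -0.02, 0, 0, 0], [0, -0.0035, -0.01, 0, 0, 0], [0.02, 0, 0, 0.2, 0, 0], [0.03, 0, 0, 0, 0, 0], [0.015, 0, 0, 0, 0, 0], [0, 0, 0, 0, 0, 0], [0, 0, 0, 0, 0, 0], [0, 0, 0, 0, 0, 0]],
], fingers=0.044)

```text
time_s: 15.32
ee_pos: [0.5186, -0.0065, 0.1018]
eef_rot: [0.083, 1.569, -0.095]
force: [0.7, 1.0, 0.3]
grip_width: 0.0438
```

```bash
python3 -c "
from h import *
plan([.5176,-.0062,.067],79.8)
snap('wrist','w10')"
```

```text
t 15.32 pos [ 0.5186 -0.0065  0.1018] grip 0.0438 F [0.7 1.  0.3]
tool axes cols [[0.001, 0.177, 0.984], [-0.0, 0.984, -0.177], [-1.0, 0.0, 0.001]]
jaw 79.81 q6 -1.48 rotvec tool [ 0.01  0.08 -0.01] shift old axes [ 0.0348  0.0001 -0.0011] shift new axes [ 0.0348  0.0001 -0.001 ]
```

View pics/w10.png

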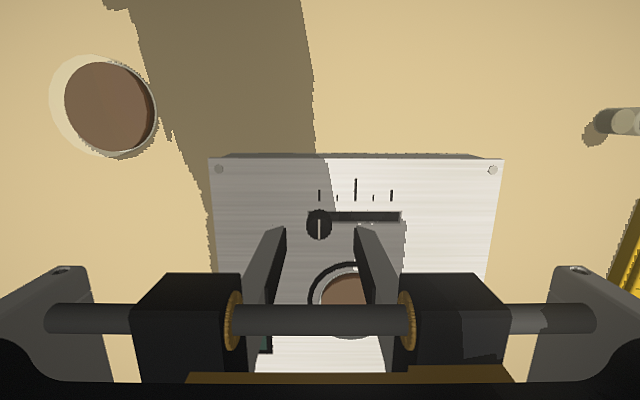

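The knob at (319,225) is midway between the tips at (285,230) and (355,230). I'll descend and grip.

step_arm([
  [[0.012, 0, -0.001, 0, 0, 0], [0.012, 0, 0, 0, 0, 0], [0.008, 0, 0, 0, 0, 0], [0.002, 0, 0, 0, 0, 0], [0, 0, 0, 0, 0, 0], [0, 0, 0, 0, 0, 0]],
])

```text
time_s: 16.12
ee_pos: [0.5173, -0.0063, 0.0673]
eef_rot: [0.117, 1.57, -0.061]
force: [-0.1, 0.3, -1.4]
grip_width: 0.0438
```

step_arm([
  [[0, 0, 0, 0, 0, 0], [0, 0, 0, 0, 0, 0], [0, 0, 0, 0, 0, 0], [0, 0, 0, 0, 0, 0], [0, 0, 0, 0, 0, 0], [0, 0, 0, 0, 0, 0]],
], fingers=0.01, squeeze=20)

```text
time_s: 16.88
ee_pos: [0.5171, -0.0064, 0.067]
eef_rot: [-1.367, 1.571, -1.545]
force: [-1.2, -2.8, 2.0]
grip_width: 0.0171
```

```bash
python3 -c "
from h import *
plan([.5176+.028*.1771,-.0062+.028*.9842,.067],79.8)
snap('wrist','w11')
crop('w11','w11c',240,130,440,290,4)"
```

```text
t 16.88 pos [ 0.5171 -0.0064  0.067 ] grip 0.0171 F [-1.2 -2.8  2. ]
tool axes cols [[0.0, 0.177, 0.984], [-0.0, 0.984, -0.177], [-1.0, -0.0, 0.0]]
jaw 79.81 q6 -1.48 rotvec tool [0.01 0.   0.01] shift old axes [0.     0.0283 0.0004] shift new axes [0.     0.0283 0.0004]
```

View pics/w11c.png

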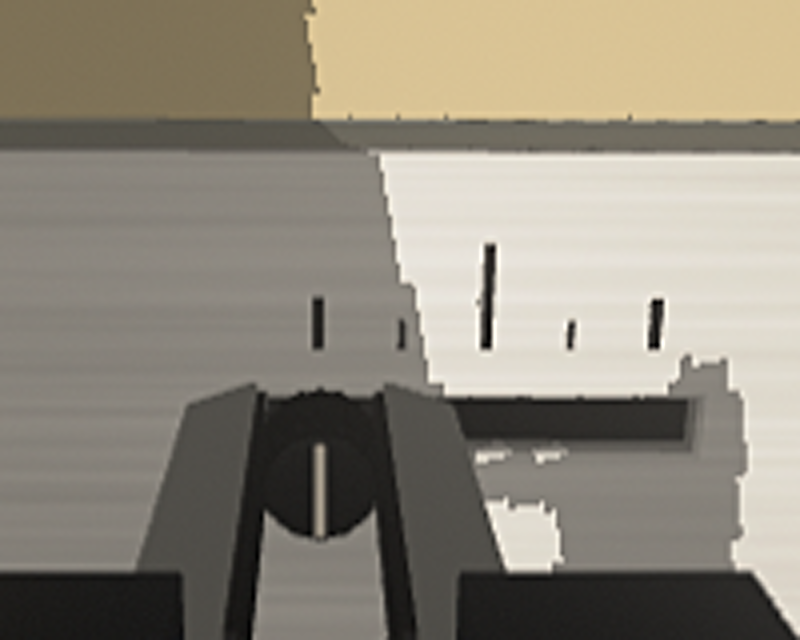

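Gripped (17.1 mm) with the shutter still closed. Next I slide it slowly along tool +y, in stages.

step_arm([
  [[0, 0.002, 0, 0, 0, 0], [0, 0.003, 0, 0, 0, 0], [0, 0.003, 0, 0, 0, 0], [0, 0.003, 0, 0, 0, 0], [0, 0.003, 0, 0, 0, 0], [0, 0.003, 0, 0, 0, 0], [0, 0.003, 0, 0, 0, 0], [0, 0.002, 0, 0, 0, 0], [0, 0, 0, 0, 0, 0], [0, 0, 0, 0, 0, 0], [0, 0, 0, 0, 0, 0]],
])

```text
time_s: 18.3
ee_pos: [0.5211, 0.0154, 0.067]
eef_rot: [-0.693, 1.571, -0.87]
force: [0.3, -6.2, 2.8]
grip_width: 0.0174
```

```bash
python3 -c "
from h import *
plan([.5176+.028*.1771,-.0062+.028*.9842,.067],79.8)
snap('wrist','w12')
crop('w12','w12c',240,130,440,290,4)"
```

```text
t 18.3 pos [0.5211 0.0154 0.067 ] grip 0.0174 F [ 0.3 -6.2  2.8]
tool axes cols [[0.0, 0.177, 0.984], [-0.0, 0.984, -0.177], [-1.0, -0.0, 0.0]]
jaw 79.82 q6 -1.43 rotvec tool [0.02 0.01 0.01] shift old axes [-0.      0.0061  0.0004] shift new axes [0.     0.0061 0.0004]
```

View pics/w12c.png

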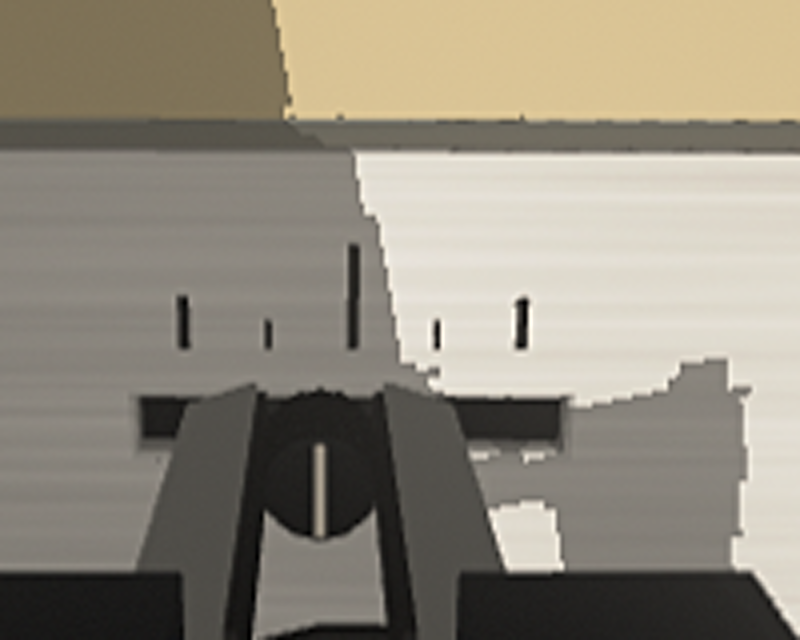

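step_arm([
  [[0, 0.002, 0, 0, 0, 0], [0, 0.002, 0, 0, 0, 0], [0, 0.0015, 0, 0, 0, 0], [0, 0, 0, 0, 0, 0], [0, 0, 0, 0, 0, 0], [0, 0, 0, 0, 0, 0], [0, 0, 0, 0, 0, 0]],
])

```text
time_s: 19.23
ee_pos: [0.5221, 0.0207, 0.067]
eef_rot: [-1.008, 1.57, -1.186]
force: [0.4, -6.1, 2.4]
grip_width: 0.0173
```

```bash
python3 -c "
from h import *
plan([.5171+.028*.1771,-.0064+.028*.9842,.067],79.8)
snap('wrist','w13');snap('top','t13');snap('side','s13')
crop('w13','w13c',240,130,440,290,4);crop('s13','s13c',240,155,375,275,5);crop('t13','t13c',255,135,375,245,5)"
```

```text
t 19.23 pos [0.5221 0.0207 0.067 ] grip 0.0173 F [ 0.4 -6.1  2.4]
tool axes cols [[0.0, 0.177, 0.984], [-0.0, 0.984, -0.177], [-1.0, -0.0, 0.0]]
jaw 79.81 q6 -1.42 rotvec tool [0.01 0.01 0.02] shift old axes [-0.      0.0005 -0.0001] shift new axes [-0.      0.0005 -0.0001]
```

View pics/w13c.png

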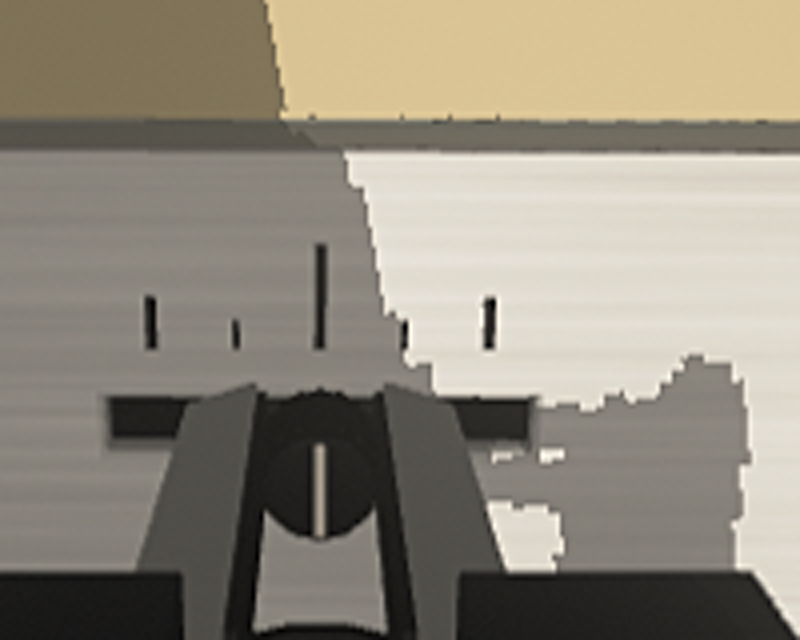

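View pics/s13c.png

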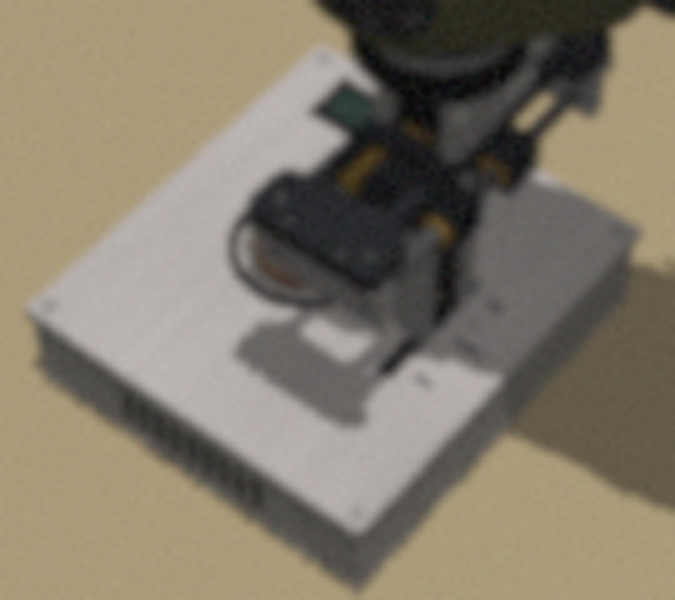

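View pics/t13.png

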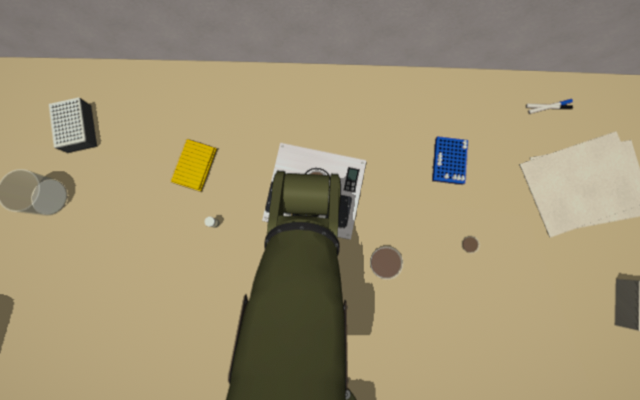

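View pics/w13.png

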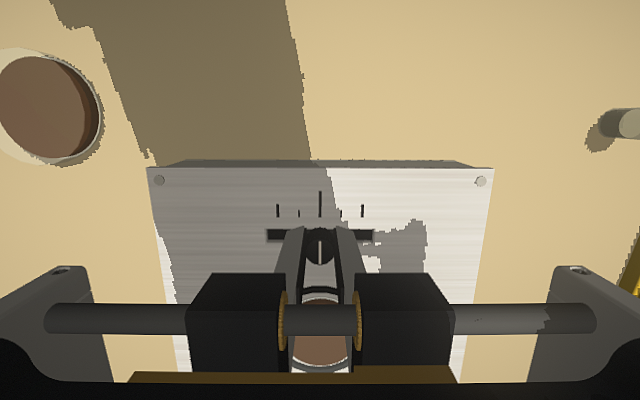

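The index line (column 320) is in line with the longest mark, TCP travel is 27.5 mm, and the tool carries 6.1 N. The dish is still in the ring and the vial and racks are where they were.

```bash
python3 -c "
from h import *
o=get_obs();print(o['joint_vel'].round(4),o['force'].round(1));print(ticket.hand_in())"
```

```text
[-0.001   0.0015  0.0012  0.0013 -0.0006  0.0009] [ 0.  -6.7  1.9]
the job is handed in; nothing more can be done
None
```

I seated the middle-sized dish, let go of it with the shutter closed, then slid the shutter to the half mark and handed in at about 19 s while holding it there. The hand-in gives no verdict, so what follows rests on my own checks.

- **Dish:** after I let go, the wrist view showed it in the ring, about 1 mm off centre. The knob was still at the closed line. After the slide, the wrist and side views still showed it inside the ring, partly hidden by the gripper.
- **Shutter:** the tool moved 27.5 mm along the slot, and the knob's index line stood level with the longest engraved line. The tool carried 6 to 7 N and the arm was at rest, with the grip set to 20 N.
- **Bystanders:** the vial and both racks were at the same pixels in the top view as at the start.
- **Disagreement:** the fixed cameras put the dish about 4 mm and the seat about 3 mm away from the wrist-camera measurements. They also read heights 2 to 5 mm low, so I used the wrist camera for every approach.

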